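# Load a spacer plate over the lip into the free bay of a two-bay rack

## Robot

A 6-joint arm with a two-finger parallel gripper is mounted at the origin on a cart in front of the work surface, level with it; the furniture and walls round the work are solid. World frame = base frame: x ahead of the robot, y to its left, z up, the work surface at z = 0. Lengths are in m, angles in rad, forces in N, time in s.
With the tool pointing down it reaches from about 0.25 to 0.775 m from the base axis. Payload 4 kg.
Tool frame: the origin (TCP) lies midway between the tips of the shut fingers; the grasp point (between the pads) lies 19 mm behind it (robot.tcp_to_grasp is the distance from the TCP to the grasp point, in m); z points along the fingers, y is the line along which they close (so a half turn about z gives the same grasp; the last joint's range is limited). The gripper opens to 94 mm and grips with 3 to 60 N. Pads are 16 mm wide; open, the fingers measure 119 mm over their backs; the gripper's body (75 mm by 177 mm) begins 78 mm behind the grasp point.
Start: joints at [-1.324, 0.087, 1.371, -0, 1.684, -0.103], TCP at [0.188, -0.517, 0.206] pointing down, gripper open.
Joint ranges: [-3.1, 3.1], [-0.76, 2.03], [0.27, 2.55], [-1.08, 4.22], [0.17, 2.65], [-2.57, 2.57]. Speed limits (rad/s): [2.79, 2.79, 3.14, 3.14, 3.14, 3.14].

## Interface

Orientations are given as [roll, pitch, yaw] about the fixed x, y, z axes, in that order (R = Rz(yaw) Ry(pitch) Rx(roll)).
In Python, from bench import robot, viewer gives the robot as it stands. The module is installed in compiled form; this text tells all that it offers.
- The arm moves only by the shell command python3 -m handwheel 'ROWS' [OPENING]. ROWS is JSON, a list of rows, each a list of 6 numbers: the shift along the tool's x, y, z in units of 0.2 m (1.0 is 0.2 m), then the turn, a rotation vector about the tool's x, y, z in units of 30 degrees (1.0 is 30 degrees). In form: [[x, y, z, wx, wy, wz], ...]. A call has 1 to 10 rows; each row is the pose to reach, as a shift and turn from the pose commanded when the call began, along the tool's axes at that moment; what a row does not reach only later rows make up. A row lasts 1/12 s, in which the tool goes at most 41.7 mm and 7.16 degrees, less where a joint would pass 70% of its speed; a pose out of reach is approached as far as the arm can. A call with a number of a shift or a turn outside -1 to 1 is refused whole. A call with a gripper value outside its range is refused whole. OPENING is the gripper's target within -1 to 1 (shut at 1, half-way at 0, fully open at -1), set as the call begins (- or left out, the last holds). The fingers move at their own pace and stop on an object; the grip force is fixed at half the most. Time passes only in rows, so rows that repeat a pose let the fingers close. It gives the time, the measured TCP pose, the force, the opening and the grip force at its end, in the units of the state.
- robot.get_obs(): the state, without advancing time (a new reading comes with each control period).
- viewer.snapshot(name): name is "scene" or "top" or "wrist"; returns the picture (420x560x3 uint8, red, green, blue); there is no depth.
- viewer.calibration(name): a dict with "fx", "fy", "cx", "cy" (pixels), "k1" (the pictures are not rectified: a ray, as slopes to the right and down, at radius r is drawn at 1 + k1 r^2 times it, then the intrinsics apply), "R" (3x3) and "t" (3): a world point X has camera coordinates R X + t. Camera axes: x right, y down, z forward; pixel columns grow to the right and rows downward; lengths in m; the calibration is good to about 2 mm. A picture is of the moment at which its call begins: read the wrist's pose just before it. calibration takes no time and is no camera call; for the wrist camera it gives the pose at the moment of the call.
- robot.close_job(): hands the job in; it is judged then, once.
The state is a dict: "time": time; "joint_positions": joint angles; "qvel": joint speeds; "joint_torque": joint torques, N m; "tool_pos": TCP position; "ee_rot": TCP orientation; "wrist_force": force on the tool from outside, world axes, zero at the start; "wrist_torque": the same for the moment, N m; "width": finger opening in m; "finger_force": force on a finger pad.
Only numpy, scipy, OpenCV 4.12 (cv2) and the standard library are available. Lean on these libraries where they do the work, as an engineer would, in place of code of your own. Each camera call takes 0.05 s, during which the arm holds its last target. There are 200 camera calls.

## Task

Load the loose steel spacer plate into the two-bay feed rack: push it lengthwise over the raised lip at the front so that it slides in under the hood and drops behind the lip, lying flat and fully home on the bay floor. One of the two bays is packed too short out of sight under the hood, so if the plate stops short with its tail still on the lip, draw it back and use the other bay. Leave the jar, the block and the tin where they stand.

Things in the scene. Friction and masses are not known exactly. Their poses are not given: they have to be found in the camera images.
- plate: loose flat steel spacer plate, 110 mm long (its x axis) x 50 mm wide (y) x 12 mm thick (z), corners rounded to 8 mm, about 0.35 kg (0.26 to 0.49); either end may go first. Origin: centre of its underside. Starts flat on the bench to the right of the rack
- rack: fixed grey two-bay feed rack, 230 mm long (x) x 134 mm wide (y). Origin: at bench level on its middle line, directly below the bay-side face of the lip; x points from the front deck over the lip to the hood, y to the left bay, z up. The raised lip crosses the full width: a ramp from x -12 mm (height 10) to -3 (height 14), flat crest to x 0, then a sheer drop to the bay floors at height 6
- deck (a point): centre of the flat open deck in front of the lip, height 10 mm; the deck runs from rack x -100 to -12 mm over the full width, with no side guides
- bay_left (a point): middle of the left bay's lip (rack x 0, y +31 mm), on the crest, height 14 mm. The bay behind it is 56 mm wide with walls to height 14 mm (6 mm wall between the bays), open above as far as x 54 mm, then under the hood
- bay_right (a point): the same point of the right bay (rack x 0, y -31 mm), same sizes. In one bay, left or right by chance and unseen, the end stop under the hood is at x 116 mm: the 110 mm plate drops in with 6 mm to spare. In the other it is at x 95 mm: the plate stops with about 15 mm of its tail over the lip, nose down, tail raised on the lip
- hood (a point): middle of the hood's front edge, rack x 66 mm, underside height 24 mm (top 28). A flared edge reaches forward to x 54 mm and up to height 33 mm; the hood covers both bays back to x 130 mm
- lever_press: fixed obstacle: black lever press on the bench to the right of the plate, between it and the side where the arm may start; base 201 mm (x) x 141 mm (y) x 26 mm high, origin about the middle of its underside; column about 100 mm wide and ram to about 370 mm high, its lever with a black ball leaning right to about 450 mm. A wall stands about 0.4 m to the left of the robot's middle line
- flux_jar: bystander: open brown jar with a stick in it, 45x59x48 mm, on the bench to the left of the rack; origin centre of its underside
- bench_block: bystander: dark square steel block, 62x62x22 mm, on the bench near the front edge at the left; origin centre of its underside
- tin_blue: bystander: round blue tin, 89 mm across, 37 mm high, on the bench behind and left of the rack; origin centre of its underside

How it is judged:
At the end, for the whole second after the job is handed in: The plate lies flat (within 2 degrees) on the floor of a bay (underside within 3 mm of the bay floor), wholly behind the lip, lengthwise in the bay and at rest (z of plate in the frame of rack between 0.003 and 0.009 m and x of plate in the frame of rack between 0.05 and 0.066 m and y of plate in the frame of rack between -0.045 and 0.045 m and angle between plate's own z axis and vertical below 0.035 rad and angle between the x axis of plate and the x axis of rack, either way round below 0.15 rad and linear speed of plate below 0.02 m/s); the robot touches nothing.
It fails at once if the flux jar is shifted by more than 20 mm (distance of flux_jar from where it was at the start of the episode above 0.02 m).
It fails at once if the bench block is shifted by more than 20 mm (distance of bench_block from where it was at the start of the episode above 0.02 m).
It fails at once if the tin is shifted by more than 20 mm (distance of tin_blue from where it was at the start of the episode above 0.02 m).
It also fails if it takes over 67 s, if anything falls off the work surface, if the arm or the gripper's body presses on something with over 40 N, if the wrist force passes 120 N, or if a joint passes its speed limit or range.

## Working session

There is one attempt and no reset: what is moved stays moved. The work goes in short steps, Python scripts to look and compute and a shell command to move; the robot and the scene stay as the last step left them, time stands still between calls to the robot, and variables do not carry over. Pictures are saved under pics/ and viewed, at most 11 in all, crops included, and the job is handed in when it is done.

```bash
mkdir -p pics; cat > h.py <<'E'
import numpy as np, cv2
from bench import robot, viewer
def snap(n,f):
    c=viewer.calibration(n); im=viewer.snapshot(n); cv2.imwrite('pics/'+f,im[:,:,::-1]); np.save('pics/'+f+'.npy',np.array([c],dtype=object),allow_pickle=True); return im,c
def cal(f): return np.load('pics/'+f+'.npy',allow_pickle=True)[0]
def ray(c,u,v):
    K=np.array([[c['fx'],0,c['cx']],[0,c['fy'],c['cy']],[0,0,1]])
    p=cv2.undistortPoints(np.array([[[u,v]]],float),K,np.array([c['k1'],0,0,0,0.]))[0,0]
    R=np.array(c['R']);t=np.array(c['t']); return -R.T@t, R.T@np.array([p[0],p[1],1])
def onz(c,u,v,z):
    o,d=ray(c,u,v); return o+d*(z-o[2])/d[2]
def tri(a,b):
    A=np.zeros((3,3));r=np.zeros(3)
    for o,d in (ray(*a),ray(*b)):
        d=d/np.linalg.norm(d);P=np.eye(3)-np.outer(d,d);A+=P;r+=P@o
    return np.linalg.solve(A,r)
E
python3 -c "
from h import *
snap('top','top0.png');snap('scene','scene0.png')
o=robot.get_obs();print(o['time'],o['tool_pos'],o['ee_rot'],o['width'])"
```

```text
0.1 [ 0.1883659  -0.51621405  0.20442368] [-3.13961884e+00 -2.07048534e-04  3.49830224e-01] 0.09408877666694115
```

View pics/top0.png

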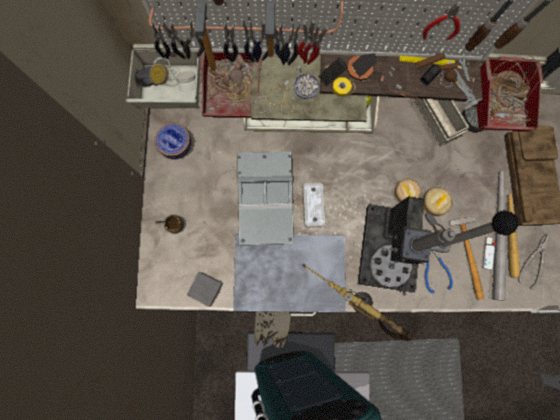

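View pics/scene0.png

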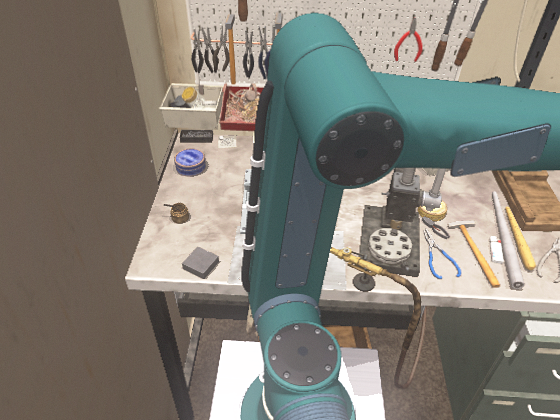

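Top view: rack spans about (238–293, 152–244), plate about (314,205), press base about (362–420, 205–292), jar (174,224), block (205,289), tin (172,140). The scene view is blocked by the arm.

```bash
python3 -c "
from h import *
c=cal('top0.png');print(-np.array(c['R']).T@c['t'])
P=lambda n,u,v,z:print(n,onz(c,u,v,z).round(3))
for n,u,v,z in [('deckFL',239,243,.01),('deckFR',292,244,.01),('hoodBL',238,153,.028),('hoodBR',292,152,.028),('press',362,292,.026),('press',420,292,.026),('press',367,206,.026),('ram',405,215,.37),('ball',504,223,.45),('jar',174,224,.03),('block',205,289,.022),('iron',305,266,.01)]:P(n,u,v,z)
im=cv2.imread('pics/top0.png');h=cv2.cvtColor(im,cv2.COLOR_BGR2HSV)
roi=np.zeros(im.shape[:2],np.uint8);roi[175:235,297:335]=255
g=cv2.cvtColor(im,cv2.COLOR_BGR2GRAY);m=((g>175)&(roi>0)).astype(np.uint8)
m=cv2.morphologyEx(m,cv2.MORPH_CLOSE,np.ones((5,5)))
cs=cv2.findContours(m,0,2)[0];k=max(cs,key=cv2.contourArea);r=cv2.minAreaRect(k);print(r,cv2.contourArea(k))
b=cv2.boxPoints(r);w=np.array([onz(c,*p,.012) for p in b]);print(w.round(3),w.mean(0))
cr=im[140:260,225:345];cv2.imwrite('pics/crop.png',cv2.resize(cr,None,fx=5,fy=5,interpolation=2))
"
```

```text
[0.34402212 0.06954278 1.06780994]
deckFL [0.456 0.16  0.01 ]
deckFR [0.456 0.03  0.01 ]
hoodBL [0.681 0.168 0.028]
hoodBR [0.686 0.032 0.028]
press [ 0.341 -0.138  0.026]
press [ 0.342 -0.279  0.026]
press [ 0.551 -0.154  0.026]
ram [ 0.468 -0.144  0.37 ]
ball [ 0.444 -0.271  0.45 ]
jar [0.498 0.318 0.03 ]
block [0.343 0.237 0.022]
iron [ 0.402 -0.002  0.01 ]
((314.1156005859375, 206.31468200683594), (45.16108703613281, 19.173017501831055), 88.26429748535156) 706.5
[[ 0.607  0.001  0.012]
 [ 0.609 -0.047  0.012]
 [ 0.495 -0.05   0.012]
 [ 0.493 -0.002  0.012]] [ 0.55098559 -0.02454083  0.012     ]
```

View pics/crop.png

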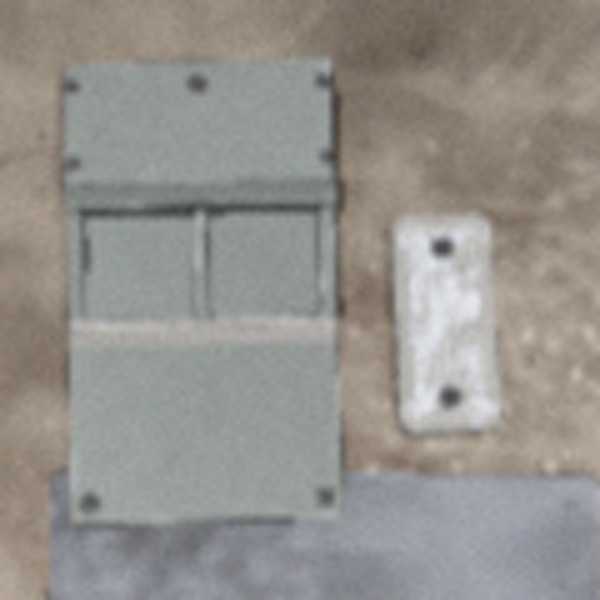

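```bash
cat >> h.py <<'E'
from scipy.spatial.transform import Rotation as Ro
def rel(p,rpy=None,q=None):
    o=robot.get_obs();R=Ro.from_euler('xyz',o['ee_rot'])
    d=R.inv().apply(np.array(p)-o['tool_pos'])/0.2
    w=np.zeros(3) if rpy is None else (R.inv()*Ro.from_euler('xyz',rpy)).as_rotvec()/np.radians(30)
    print('ROW',d.round(3),w.round(3),'t',round(o['time'],2),'F',o['wrist_force'].round(1),'J',np.round(o['joint_positions'],2))
E
python3 -c "
from h import *
rel([.10,-.34,.26]);rel([.14,-.25,.26]);rel([.28,-.06,.26],[np.pi,0,.04])"
```

```text
ROW [-0.113 -0.98  -0.276] [0. 0. 0.] t 0.1 F [-0.3 -0.8 -0.6] J [-1.32  0.09  1.37  0.    1.68 -0.1 ]
ROW [ 0.229 -1.334 -0.275] [0. 0. 0.] t 0.1 F [-0.3 -0.8 -0.6] J [-1.32  0.09  1.37  0.    1.68 -0.1 ]
ROW [ 1.212 -1.986 -0.274] [-0.004  0.     0.592] t 0.1 F [-0.3 -0.8 -0.6] J [-1.32  0.09  1.37  0.    1.68 -0.1 ]
```

```bash
python3 -m handwheel '[[-0.03,-0.2,-0.1,0,0,0],[-0.06,-0.4,-0.2,0,0,0],[-0.08,-0.6,-0.28,0,0,0],[-0.1,-0.8,-0.28,0,0,0],[-0.11,-0.98,-0.28,0,0,0],[-0.11,-0.98,-0.28,0,0,0]]' -1
python3 -c "
from h import *
rel([.17,-.2,.26]);rel([.28,-.08,.26],[np.pi,0,.04])"
```

```text
time: 0.6
tool_pos: [0.0991, -0.3352, 0.2625]
ee_rot: [3.14, 0.001, 0.349]
wrist_force: [0.8, -0.9, 1.0]
width: 0.0937
finger_force: 0.0
ROW [ 0.564 -0.514  0.011] [0. 0. 0.] t 0.6 F [ 0.8 -0.9  1. ] J [-1.45 -0.37  1.66 -0.    1.85 -0.22]
ROW [ 1.286 -0.89   0.01 ] [0.003 0.002 0.589] t 0.6 F [ 0.8 -0.9  1. ] J [-1.45 -0.37  1.66 -0.    1.85 -0.22]
```

```bash
python3 -m handwheel '[[0.16,-0.14,0,0,0,0.15],[0.32,-0.28,0,0,0,0.3],[0.48,-0.42,0,0,0,0.45],[0.62,-0.55,0,0,0,0.59],[0.74,-0.68,0,0,0,0.59],[0.86,-0.82,0,0,0,0.59],[1,-0.9,0,0,0,0.59],[1,-0.9,0,0,0,0.59]]'
python3 -c "
from h import *
rel([.40,-.025,.26],[np.pi,0,.04]);rel([.47,-.02,.26],[np.pi,0,.04])"
```

```text
time: 1.27
tool_pos: [0.2296, -0.0974, 0.2615]
ee_rot: [-3.14, -0.003, 0.057]
wrist_force: [0.9, -0.5, 0.5]
width: 0.0941
finger_force: 0.0
ROW [ 0.872 -0.312  0.01 ] [-0.003 -0.005  0.033] t 1.27 F [ 0.9 -0.5  0.5] J [-0.63 -0.62  1.8   0.    1.95  0.88]
ROW [ 1.222 -0.317  0.011] [-0.003 -0.005  0.033] t 1.27 F [ 0.9 -0.5  0.5] J [-0.63 -0.62  1.8   0.    1.95  0.88]
```

```bash
python3 -m handwheel '[[0.1,-0.2,0,0,0,0.03],[0.25,-0.38,0,0,0,0.03],[0.4,-0.45,0,0,0,0.03],[0.6,-0.45,0,0,0,0.03],[0.8,-0.45,0,0,0,0.03],[1,-0.45,0,0,0,0.03],[1,-0.45,0,0,0,0.03],[1,-0.45,0,0,0,0.03]]'
python3 -c "
from h import *
snap('wrist','w1.png')
rel([.54,-.025,.15],[np.pi,0,.04])"
```

```text
time: 1.93
tool_pos: [0.4241, -0.0049, 0.2585]
ee_rot: [-3.141, 0.007, 0.025]
wrist_force: [-0.4, -0.4, 0.1]
width: 0.094
finger_force: 0.0
ROW [0.584 0.115 0.547] [-0.001  0.008 -0.029] t 1.98 F [ 0.3  0.  -0.3] J [-0.15 -0.2   1.54 -0.    1.81  1.4 ]
```

View pics/w1.png

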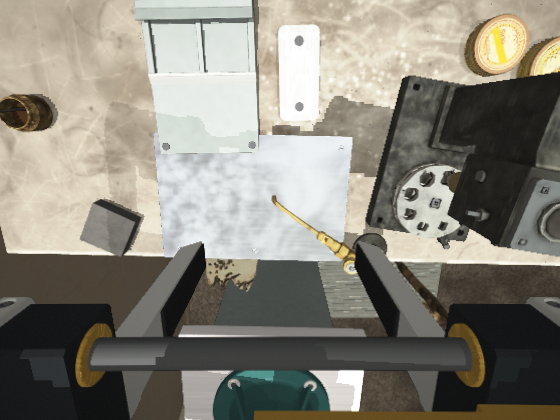

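The wrist view shows the plate at (299,72), extents 279–319 × 25–121, the deck's front corners at (159,153) and (257,151), and the lip line near row 73. I'll take a second view further forward.

```bash
python3 -m handwheel '[[0.13,-0.07,0,0,0,0],[0.25,-0.14,0,0,0,0],[0.38,-0.2,0,0,0,0],[0.38,-0.2,0,0,0,0],[0.38,-0.2,0,0,0,0]]'
python3 -c "
from h import *
im,c=snap('wrist','w2.png')
rel([.54,-.025,.15],[np.pi,0,.04])
cv2.imwrite('pics/w2c.png',cv2.resize(im[0:270,100:460,::-1],None,fx=2.2,fy=2.2,interpolation=2))"
```

```text
time: 2.4
tool_pos: [0.4974, 0.0371, 0.2618]
ee_rot: [3.141, 0.0, 0.025]
wrist_force: [-0.8, -0.1, -0.2]
width: 0.0941
finger_force: 0.0
ROW [0.207 0.314 0.561] [ 0.001 -0.001 -0.029] t 2.45 F [-0.8 -1.   0. ] J [-0.04 -0.03  1.38 -0.    1.79  1.51]
```

View pics/w2c.png

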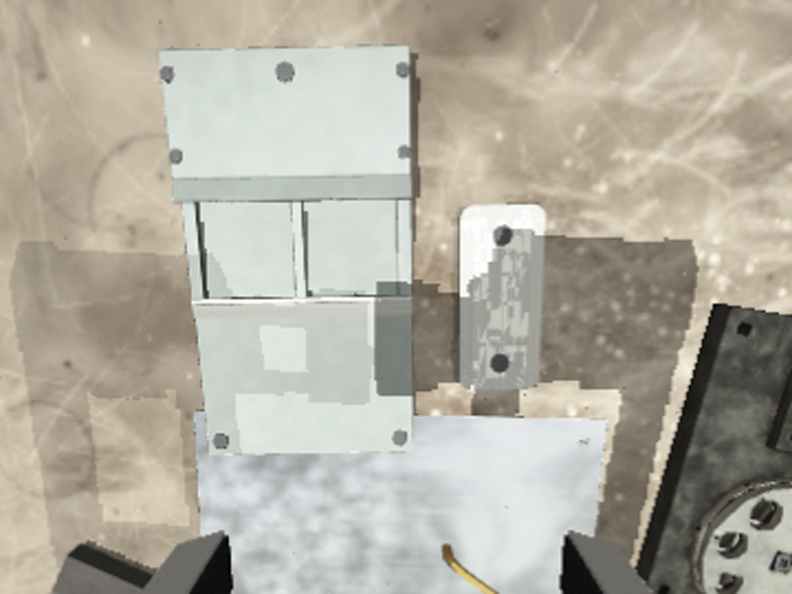

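Second view (crop scale 2.2): plate holes at (502,235) and (500,363), deck corners (210,454) and (413,452), lip (191,301)–(412,298), divider x≈302→298, hood back corners (161,50) and (410,45).

```bash
python3 -c "
from h import *
a,b=cal('w1.png'),cal('w2.png');C=lambda x,y:(x/2.2+100,y/2.2)
for n,p,q in [('holeN',(299,41),(502,235)),('holeF',(299,107),(500,363)),('scrL',(167,146),(221,441)),('scrR',(252,145),(400,438))]:
  print(n,tri((a,*p),(b,*C(*q))).round(4))
for n,q,z in [('holeN',(502,235),.012),('holeF',(500,363),.012),('pTL',(460,240),.012),('pTR',(546,240),.012),('pBL',(458,350),.012),('pBR',(542,350),.012),('pN',(502,205),.012),('pF',(500,388),.012),('scrL',(221,441),.01),('scrR',(400,438),.01),('dL',(210,454),.01),('dR',(413,452),.01),('lipL',(191,301),.014),('lipR',(412,298),.014),('divLip',(303,297),.014),('divHood',(297,201),.014),('hbL',(161,50),.028),('hbR',(410,45),.028),('hsL',(167,74),.028),('hsM',(285,72),.028),('hsR',(403,69),.028),('hsl',(176,156),.028),('hsr',(404,152),.028)]:
  print(n,onz(b,*C(*q),z).round(4))
"
```

```text
holeN [ 0.5919 -0.0233  0.0111]
holeF [ 0.5158 -0.027   0.0124]
scrL [0.4607 0.1494 0.01  ]
scrR [0.4658 0.034  0.0124]
holeN [ 0.5919 -0.0232  0.012 ]
holeF [ 0.516  -0.0274  0.012 ]
pTL [0.5885 0.0016 0.012 ]
pTR [ 0.5897 -0.0495  0.012 ]
pBL [ 0.5234 -0.0007  0.012 ]
pBR [ 0.5247 -0.0529  0.012 ]
pN [ 0.6086 -0.0219  0.012 ]
pF [ 0.5001 -0.0285  0.012 ]
scrL [0.4603 0.15   0.01  ]
scrR [0.4653 0.0338 0.01  ]
dL [0.4513 0.1576 0.01  ]
dR [0.456  0.0251 0.01  ]
lipL [0.549  0.1629 0.014 ]
lipR [0.5543 0.0291 0.014 ]
divLip [0.5532 0.0951 0.014 ]
divHood [0.6075 0.0978 0.014 ]
hbL [0.6793 0.1665 0.028 ]
hbR [0.6854 0.0348 0.028 ]
hsL [0.6681 0.1642 0.028 ]
hsM [0.6709 0.1012 0.028 ]
hsR [0.6741 0.0382 0.028 ]
hsl [0.628  0.1623 0.028 ]
hsr [0.6335 0.0365 0.028 ]
```

```bash
python3 -c "
from h import *
rel([.5173,-.027,.10],[np.pi,0,.05])"
```

```text
ROW [0.093 0.321 0.811] [ 0.001 -0.001 -0.049] t 2.45 F [-0.8 -1.   0. ] J [-0.04 -0.03  1.38 -0.    1.79  1.51]
```

```bash
python3 -m handwheel '[[0.05,0.16,0.15,0,0,-0.05],[0.09,0.32,0.3,0,0,-0.05],[0.09,0.32,0.5,0,0,-0.05],[0.09,0.32,0.65,0,0,-0.05],[0.09,0.32,0.81,0,0,-0.05],[0.09,0.32,0.81,0,0,-0.05],[0.09,0.32,0.81,0,0,-0.05],[0.09,0.32,0.81,0,0,-0.05]]' -0.4
python3 -c "
from h import *
snap('wrist','w3.png')
rel([.5173,-.027,.003],[np.pi,0,.05])"
```

```text
time: 3.12
tool_pos: [0.5184, -0.0266, 0.1025]
ee_rot: [3.14, -0.004, 0.051]
wrist_force: [0.4, -1.3, 0.5]
width: 0.0659
finger_force: 0.0
ROW [-0.013  0.001  0.501] [ 0.003 -0.012  0.002] t 3.17 F [-0.2  0.3  0.7] J [-0.16  0.06  1.61 -0.    1.47  1.36]
```

View pics/w3.png

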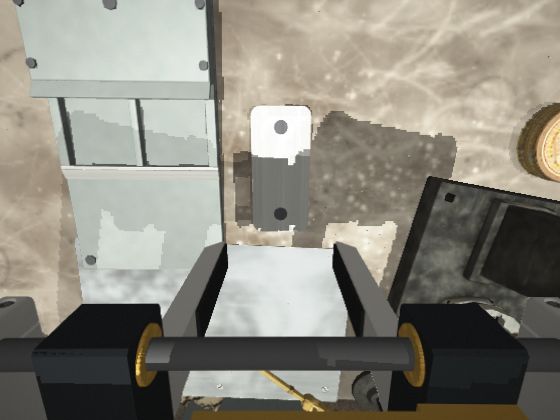

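The plate (holes at (281,127) and (280,213)) sits centred between the fingertips at 225 and 335, and the left finger clears the rack. Descending to grip.

```bash
python3 -m handwheel '[[0,0,0.17,0,0,0],[-0.01,0,0.33,0,0,0],[-0.01,0,0.44,0,0,0],[-0.01,0,0.48,0,0,0],[-0.01,0,0.5,0,0,0],[-0.01,0,0.5,0,0,0]]' -0.4
python3 -m handwheel '[[0,0,0,0,0,0],[0,0,0,0,0,0],[0,0,0,0,0,0],[0,0,0,0,0,0],[0,0,0,0,0,0],[0,0,0,0,0,0]]' 1
python3 -m handwheel '[[0,0,-0.1,0,0,0],[0,0,-0.2,0,0,0],[0,0,-0.3,0,0,0],[0,0,-0.3,0,0,0],[0,0,-0.3,0,0,0]]'
python3 -c "
from h import *
snap('wrist','w4.png')"
```

```text
time: 3.67
tool_pos: [0.517, -0.0263, 0.0014]
ee_rot: [3.141, -0.003, 0.052]
wrist_force: [-0.4, -0.4, 0.2]
width: 0.0659
finger_force: 0.0
time: 4.17
tool_pos: [0.5171, -0.0266, 0.0014]
ee_rot: [3.14, -0.004, 0.051]
wrist_force: [0.1, -0.3, 6.9]
width: 0.0498
finger_force: 30.0
time: 4.58
tool_pos: [0.516, -0.0261, 0.0598]
ee_rot: [3.141, -0.001, 0.051]
wrist_force: [-0.7, 0.2, -2.5]
width: 0.0493
finger_force: 30.0
```

View pics/w4.png

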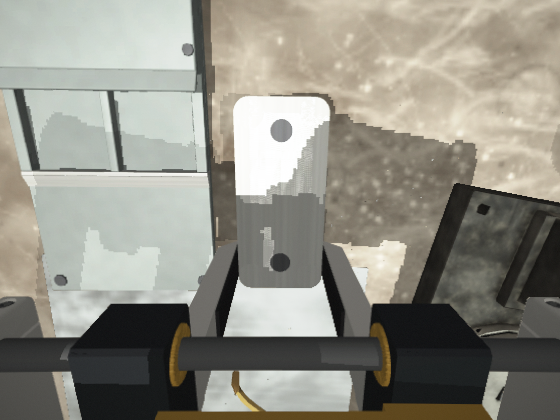

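```bash
python3 -c "
from h import *
c=cal('w4.png')
for p in [(281,130),(280,263),(281,96.5),(280,288)]: print(onz(c,*p,.0704).round(4))
O=np.array([.553,.0959]);y=.043;ex=np.array([np.cos(y),np.sin(y)]);ey=np.array([-ex[1],ex[0]])
for s in (-.031,.031):
  for g in (-.075,0): print('grip rack',g,s,(O+g*ex+s*ey).round(4))
"
```

```text
[ 0.5916 -0.022   0.0704]
[ 0.5148 -0.0255  0.0704]
[ 0.6081 -0.0211  0.0704]
[ 0.4981 -0.0263  0.0704]
grip rack -0.075 -0.031 [0.4794 0.0617]
grip rack 0 -0.031 [0.5543 0.0649]
grip rack -0.075 0.031 [0.4767 0.1236]
grip rack 0 0.031 [0.5517 0.1269]
```

```bash
python3 -c "
from h import *
rel([.4794,.0612,.06],[np.pi,.096,.048])"
```

```text
ROW [-0.154 -0.444 -0.008] [-0.    -0.18   0.007] t 4.63 F [-0.7  0.  -3.5] J [-0.16  0.09  1.67  0.    1.39  1.36]
```

```bash
python3 -m handwheel '[[-0.05,-0.1,-0.01,0,-0.09,0],[-0.1,-0.2,-0.01,0,-0.18,0],[-0.15,-0.32,-0.01,0,-0.18,0],[-0.15,-0.44,-0.01,0,-0.18,0],[-0.15,-0.44,-0.01,0,-0.18,0],[-0.15,-0.44,-0.01,0,-0.18,0]]'
python3 -c "
from h import *
snap('wrist','w5.png')
rel([.4794,.0612,.0251],[np.pi,.096,.048])"
```

```text
time: 5.13
tool_pos: [0.4795, 0.061, 0.0593]
ee_rot: [3.141, 0.098, 0.054]
wrist_force: [-0.1, -0.3, -3.1]
width: 0.0497
finger_force: 30.0
ROW [ 0.015 -0.005  0.172] [0.002 0.003 0.008] t 5.18 F [ 0.4 -0.4 -3.1] J [ 0.01  0.09  1.66 -0.    1.48  1.53]
```

View pics/w5.png

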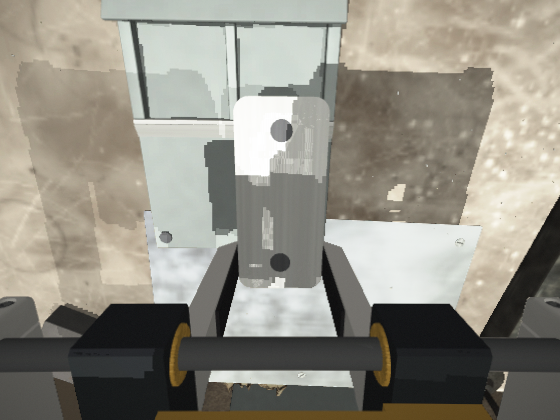

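The plate is held straight, nose edges at x≈234 and 330 and holes at (282,131) and (280,262). The right bay shows its divider near x≈230–237 and its outer wall inner edge at about 327.

```bash
python3 -c "
from h import *
c=cal('w5.png')
O=np.array([.553,.0959]);y=.043;ex=np.array([np.cos(y),np.sin(y)]);ey=np.array([-ex[1],ex[0]])
def P(n,u,v,z):
  w=onz(c,u,v,z)[:2]-O; print(n,(w@ex).round(4),(w@ey).round(4))
P('holeN',282,131,.0593-.0014+.012-.0055);P('holeF',280,262,.0593-.0014+.012)
P('divL',226,26,.014);P('divR',235.5,26,.014);P('divR',236,90,.014);P('wallR in',326,26,.014);P('wall out',345,26,.014);P('leftwall in',136,26,.014);P('leftwall out',121,26,.014);P('lip',180,121,.014);P('scr',166,237,.01)
im=cv2.imread('pics/w5.png',0);print(im[40,110:360:1].tolist())"
```

```text
holeN 0.0013 -0.0312
holeF -0.0743 -0.031
divL 0.0549 0.0027
divR 0.055 -0.003
divR 0.0193 -0.0017
wallR in 0.0556 -0.0572
wall out 0.0557 -0.0685
leftwall in 0.0541 0.0564
leftwall out 0.0539 0.0653
lip -0.0005 0.0365
scr -0.0898 0.0585
[197, 194, 191, 188, 187, 185, 184, 189, 193, 197, 188, 218, 217, 218, 219, 220, 222, 222, 223, 222, 222, 216, 166, 79, 64, 64, 64, 61, 111, 197, 211, 210, 212, 211, 210, 211, 212, 210, 211, 213, 211, 212, 212, 213, 213, 213, 213, 213, 213, 213, 213, 213, 212, 213, 213, 211, 211, 211, 211, 211, 211, 211, 210, 211, 212, 211, 210, 211, 212, 211, 210, 209, 209, 209, 210, 211, 209, 210, 211, 211, 209, 211, 211, 210, 210, 210, 211, 211, 211, 211, 212, 213, 213, 211, 213, 213, 213, 213, 213, 213, 213, 214, 214, 214, 213, 213, 212, 211, 212, 212, 211, 212, 212, 211, 211, 177, 206, 232, 232, 231, 231, 231, 231, 233, 195, 72, 74, 123, 124, 125, 212, 214, 213, 214, 213, 214, 214, 213, 213, 213, 214, 213, 213, 213, 213, 212, 212, 213, 213, 213, 212, 213, 214, 212, 213, 213, 211, 213, 212, 212, 213, 213, 213, 214, 214, 214, 213, 213, 214, 213, 213, 215, 214, 213, 214, 214, 214, 214, 213, 214, 215, 213, 214, 215, 214, 214, 213, 214, 214, 214, 213, 213, 214, 213, 213, 213, 213, 213, 213, 213, 211, 212, 211, 210, 211, 211, 212, 211, 210, 211, 210, 210, 195, 185, 186, 141, 85, 150, 211, 225, 223, 222, 221, 220, 219, 218, 218, 216, 215, 183, 138, 189, 223, 218, 209, 199, 192, 191, 187, 187, 188, 189, 191, 192, 193, 193, 193, 194, 195, 195]
```

```bash
python3 -m handwheel '[[0.01,0,0.08,0,0,0],[0.015,0,0.14,0,0,0],[0.015,0,0.17,0,0,0.01],[0.015,0,0.17,0,0,0.01],[0.015,0,0.17,0,0,0.01]]'
python3 -m handwheel '[[0.06,0,0,0,0,0],[0.12,0,0,0,0,0],[0.18,0,0,0,0,0],[0.24,0,0,0,0,0],[0.24,0,0,0,0,0]]'
python3 -c "
from h import *
rel([.5523,.0645,.0181],[np.pi,.096,.048])"
```

```text
time: 5.6
tool_pos: [0.4803, 0.0597, 0.0265]
ee_rot: [3.141, 0.096, 0.045]
wrist_force: [-0.3, -0.6, -2.0]
width: 0.0492
finger_force: 30.0
time: 6.02
tool_pos: [0.5307, 0.0622, 0.0232]
ee_rot: [3.141, 0.092, 0.046]
wrist_force: [-0.4, -0.1, -3.3]
width: 0.0498
finger_force: 30.0
ROW [ 0.111 -0.007  0.016] [ 0.001 -0.007 -0.004] t 6.02 F [-0.4 -0.1 -3.3] J [ 0.01  0.23  1.58 -0.    1.42  1.54]
```

```bash
python3 -m handwheel '[[0,-0.004,0.006,0,0,0],[0,-0.006,0.012,0,0,0],[0.04,-0.006,0.014,0,0,0],[0.08,-0.006,0.014,0,0,0],[0.1,-0.006,0.014,0,0,0],[0.1,-0.006,0.014,0,0,0]]'
python3 -c "
from h import *
rel([.5643,.0650,.0169],[np.pi,.096,.048])"
```

```text
time: 6.52
tool_pos: [0.5494, 0.0645, 0.0183]
ee_rot: [3.141, 0.093, 0.046]
wrist_force: [-0.0, 0.2, -2.7]
width: 0.0496
finger_force: 30.0
ROW [ 0.075  0.001 -0.   ] [ 0.001 -0.006 -0.004] t 6.52 F [-0.   0.2 -2.7] J [ 0.02  0.27  1.54 -0.    1.42  1.54]
```

```bash
python3 -m handwheel '[[0.015,0,0,0,0,0],[0.03,0,0,0,0,0],[0.03,0,0,0,0,0]]'
python3 -m handwheel '[[0.01,0,0,0,0,0],[0.02,0,0,0,0,0],[0.03,0,0,0,0,0],[0.03,0,0,0,0,0]]'
```

```text
time: 6.77
tool_pos: [0.5547, 0.0648, 0.0175]
ee_rot: [3.141, 0.094, 0.046]
wrist_force: [0.6, -0.1, -2.6]
width: 0.0498
finger_force: 30.0
time: 7.1
tool_pos: [0.5571, 0.0649, 0.0163]
ee_rot: [3.141, 0.102, 0.046]
wrist_force: [-7.6, -0.3, 0.5]
width: 0.0492
finger_force: 30.0
```

```bash
python3 -m handwheel '[[-0.02,0,-0.005,0,0,0],[-0.02,0,-0.01,0,0.02,0],[-0.02,0,-0.01,0,0.03,0],[-0.02,0,-0.01,0,0.03,0]]'
python3 -m handwheel '[[0.02,0,0,0,0,0],[0.03,0,0,0,0,0],[0.04,0,0,0,0,0],[0.05,0,0,0,0,0],[0.05,0,0,0,0,0]]'
```

```text
time: 7.43
tool_pos: [0.5565, 0.0649, 0.0195]
ee_rot: [3.141, 0.077, 0.046]
wrist_force: [0.2, -0.1, -3.7]
width: 0.0496
finger_force: 30.0
time: 7.85
tool_pos: [0.5582, 0.0647, 0.0162]
ee_rot: [3.14, 0.099, 0.046]
wrist_force: [-16.0, -1.9, 1.6]
width: 0.0494
finger_force: 30.0
```

Blocked firmly (16 N) with the nose at about x 95 even when raised, so the right bay is the short one. Drawing back.

```bash
python3 -m handwheel '[[-0.05,0,-0.005,0,0,0],[-0.12,0,-0.005,0,-0.02,0],[-0.22,0,-0.01,0,-0.03,0],[-0.32,0,-0.01,0,-0.03,0],[-0.42,0,-0.01,0,-0.03,0],[-0.44,0,-0.06,0,-0.03,0],[-0.44,0,-0.14,0,-0.03,0],[-0.44,0,-0.17,0,-0.03,0],[-0.44,0,-0.17,0,-0.03,0]]'
python3 -c "
from h import *
rel([.4767,.1236,.055],[np.pi,.096,.048])"
```

```text
time: 8.6
tool_pos: [0.4845, 0.0615, 0.0625]
ee_rot: [3.141, 0.086, 0.046]
wrist_force: [0.1, -0.8, -2.3]
width: 0.0498
finger_force: 30.0
ROW [-0.021 -0.312  0.039] [ 0.001 -0.018 -0.004] t 8.6 F [ 0.1 -0.8 -2.3] J [ 0.01  0.09  1.66 -0.    1.48  1.54]
```

```bash
python3 -m handwheel '[[-0.02,-0.1,0.02,0,-0.02,0],[-0.02,-0.21,0.04,0,-0.02,0],[-0.02,-0.31,0.04,0,-0.02,0],[-0.02,-0.31,0.04,0,-0.02,0],[-0.02,-0.31,0.04,0,-0.02,0]]'
python3 -c "
from h import *
im,c=snap('wrist','w6.png')
rel([.4767,.1236,.0251],[np.pi,.096,.048])"
```

```text
time: 9.02
tool_pos: [0.4741, 0.1237, 0.0514]
ee_rot: [3.141, 0.105, 0.048]
wrist_force: [0.2, -0.1, -2.5]
width: 0.0495
finger_force: 30.0
ROW [ 0.027 -0.002  0.13 ] [ 0.002  0.016 -0.002] t 9.07 F [-0.2 -0.4 -3.1] J [0.13 0.12 1.65 0.01 1.47 1.66]
```

View pics/w6.png

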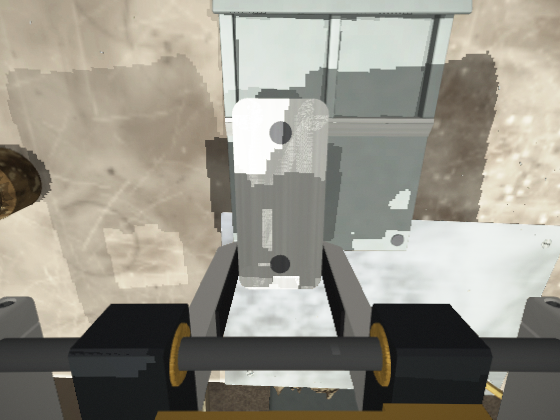

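The plate is still straight in the grip (holes (281,132) and (280,264)), now in front of the left bay, whose left wall inner edge is about x 237 and divider about 328–338 at row 40.

```bash
python3 -c "
from h import *
c=cal('w6.png')
O=np.array([.553,.0959]);y=.043;ex=np.array([np.cos(y),np.sin(y)]);ey=np.array([-ex[1],ex[0]])
def P(n,u,v,z):
  w=onz(c,u,v,z)[:2]-O; print(n,(w@ex).round(4),(w@ey).round(4))
im=cv2.imread('pics/w6.png',0);g=np.abs(np.diff(im[40].astype(int)));E=[i+.5 for i in range(205,460) if g[i]>15];print(E)
for u in E: P(u,u,40,.014)
z=.0514-.0014+.012
P('holeN',281,132,z-.0077);P('holeF',280,264,z);P('nose',281,98,z-.009)
"
```

```text
[217.5, 220.5, 231.5, 232.5, 233.5, 234.5, 235.5, 238.5, 326.5, 327.5, 328.5, 329.5, 330.5, 338.5, 339.5, 340.5, 341.5, 426.5, 429.5, 430.5, 434.5, 435.5, 436.5, 448.5]
217.5 0.0439 0.069
220.5 0.0439 0.0672
231.5 0.0439 0.0608
232.5 0.0439 0.0602
233.5 0.0439 0.0596
234.5 0.044 0.059
235.5 0.044 0.0585
238.5 0.044 0.0567
326.5 0.0443 0.0053
327.5 0.0443 0.0047
328.5 0.0443 0.0042
329.5 0.0443 0.0036
330.5 0.0443 0.003
338.5 0.0443 -0.0017
339.5 0.0443 -0.0023
340.5 0.0443 -0.0028
341.5 0.0443 -0.0034
426.5 0.0444 -0.0529
429.5 0.0444 -0.0547
430.5 0.0444 -0.0552
434.5 0.0444 -0.0576
435.5 0.0444 -0.0581
436.5 0.0444 -0.0587
448.5 0.0444 -0.0657
holeN -0.0022 0.0318
holeF -0.0783 0.0319
nose 0.0145 0.0319
```

```bash
python3 -m handwheel '[[0.01,0,0.07,0,0,0],[0.025,0.002,0.11,0,0,0],[0.025,0.002,0.13,0,0,0],[0.025,0.002,0.13,0,0,0],[0.025,0.002,0.13,0,0,0]]'
python3 -m handwheel '[[0.06,0,0,0,0,0],[0.12,0,0,0,0,0],[0.18,0,0,0,0,0],[0.24,0,0,0,0,0],[0.24,0,0,0,0,0]]'
python3 -c "
from h import *
rel([.5496,.1267,.0185],[np.pi,.096,.048])"
```

```text
time: 9.48
tool_pos: [0.476, 0.1224, 0.0252]
ee_rot: [3.141, 0.105, 0.045]
wrist_force: [0.4, 0.1, -2.5]
width: 0.0493
finger_force: 30.0
time: 9.9
tool_pos: [0.526, 0.1248, 0.0209]
ee_rot: [3.141, 0.102, 0.045]
wrist_force: [-0.2, 1.1, -2.4]
width: 0.0495
finger_force: 30.0
ROW [ 0.119 -0.004 -0.   ] [ 0.001  0.011 -0.005] t 9.9 F [-0.2  1.1 -2.4] J [0.12 0.25 1.56 0.01 1.43 1.65]
```

```bash
python3 -m handwheel '[[0.04,-0.003,0,0,0.01,0],[0.08,-0.004,0,0,0.01,0],[0.12,-0.004,0,0,0.02,0],[0.12,-0.004,0,0,0.02,0]]'
python3 -m handwheel '[[0.015,0,-0.004,0,0.01,0],[0.03,0,-0.006,0,0.02,0],[0.045,0,-0.006,0,0.02,0],[0.045,0,-0.006,0,0.02,0]]'
python3 -c "
from h import *
rel([.5717,.1277,.0175],[np.pi,.075,.045])"
```

```text
time: 10.23
tool_pos: [0.5488, 0.1269, 0.0179]
ee_rot: [3.141, 0.093, 0.046]
wrist_force: [0.5, -0.1, -1.7]
width: 0.0494
finger_force: 30.0
time: 10.57
tool_pos: [0.557, 0.1274, 0.0183]
ee_rot: [3.141, 0.083, 0.046]
wrist_force: [-0.2, -0.4, -2.8]
width: 0.0498
finger_force: 30.0
ROW [ 0.074  0.002 -0.002] [0.001 0.016 0.002] t 10.57 F [-0.2 -0.4 -2.8] J [0.12 0.3  1.5  0.01 1.42 1.65]
```

```bash
python3 -m handwheel '[[0.015,0,0,0,0.01,0],[0.03,0,0,0,0.01,0],[0.045,0,-0.001,0,0.01,0],[0.045,0,-0.001,0,0.01,0]]'
python3 -m handwheel '[[0.01,0,0,0,0,0],[0.02,0,0,0,0,0],[0.03,0,0,0,0,0],[0.03,0,0,0,0,0]]'
python3 -c "
from h import *
rel([.5737,.1277,.0175],[np.pi,.075,.045])"
```

```text
time: 10.9
tool_pos: [0.5662, 0.1278, 0.0177]
ee_rot: [3.141, 0.078, 0.046]
wrist_force: [0.2, 0.1, -2.7]
width: 0.0496
finger_force: 30.0
time: 11.23
tool_pos: [0.572, 0.128, 0.0172]
ee_rot: [3.141, 0.078, 0.046]
wrist_force: [-0.5, 0.4, -2.5]
width: 0.0499
finger_force: 30.0
ROW [ 0.008  0.002 -0.002] [0.001 0.006 0.002] t 11.23 F [-0.5  0.4 -2.5] J [0.12 0.33 1.47 0.01 1.42 1.64]
```

```bash
python3 -m handwheel '[[0.007,0,0,0,0,0],[0.014,0,0,0,0,0],[0.014,0,0,0,0,0]]'
python3 -m handwheel '[[0,0,0,0,0,0],[0,0,0,0,0,0],[0,0,0,0,0,0],[0,0,0,0,0,0]]' -0.4
python3 -m handwheel '[[-0.01,0,-0.1,0,0,0],[-0.02,0,-0.25,0,0,0],[-0.1,0,-0.4,0,0,0],[-0.2,0,-0.5,0,0,0],[-0.3,0,-0.5,0,0.15,0],[-0.3,0,-0.5,0,0.15,0],[-0.3,0,-0.5,0,0.15,0]]'
python3 -c "
from h import *
snap('wrist','w7.png')"
```

```text
time: 11.48
tool_pos: [0.5746, 0.1282, 0.017]
ee_rot: [3.141, 0.078, 0.046]
wrist_force: [-0.3, 0.1, -2.7]
width: 0.0496
finger_force: 30.0
time: 11.82
tool_pos: [0.5747, 0.1282, 0.0176]
ee_rot: [3.141, 0.077, 0.046]
wrist_force: [-1.1, 0.3, 0.4]
width: 0.0655
finger_force: 0.0
time: 12.4
tool_pos: [0.5201, 0.1258, 0.1215]
ee_rot: [3.141, 0.0, 0.047]
wrist_force: [0.8, -0.1, 0.3]
width: 0.0655
finger_force: 0.0
```

View pics/w7.png

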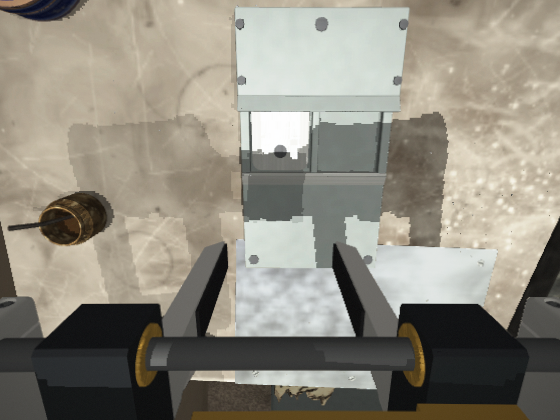

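The plate is in the left bay, its near hole at (280,152) and its tail at the lip line near row 172. Checking that it has dropped.

```bash
python3 -c "
from h import *
c=cal('w7.png')
O=np.array([.553,.0959]);y=.043;ex=np.array([np.cos(y),np.sin(y)]);ey=np.array([-ex[1],ex[0]])
for z in (.018,.026):
  w=onz(c,280.5,151.5,z)[:2]-O;print(z,w@ex,w@ey)
im=cv2.imread('pics/w7.png');cv2.imwrite('pics/w7c.png',cv2.resize(im[95:195,230:330],None,fx=6,fy=6,interpolation=2))"
```

```text
0.018 0.020214539388459785 0.031562003935018665
0.026 0.021114361332826553 0.031596772103995835
```

View pics/w7c.png

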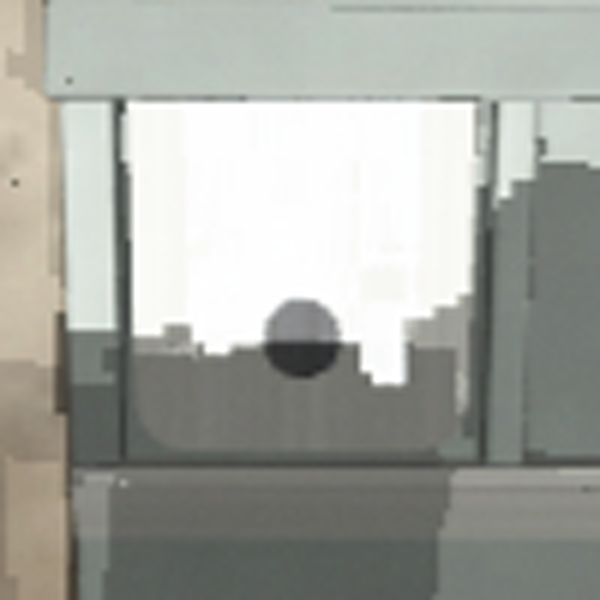

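The whole tail edge shows behind the lip with a gap of about 3 mm, so the plate has dropped in. The arm is clear, so I'm handing in.

```bash
python3 -c "
from h import *
print(robot.close_job())"
```

```text
the job is handed in; nothing more can be done
None
```

The plate is in the left bay, dropped in behind the lip with its tail about 3 mm clear of it; the right bay proved to be the short one. The job was handed in at about 12.5 s with the arm clear, and the hand-in call returned no verdict.

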